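# Lock a roller cover into the squeeze-handle holder

### The arm

A 6-joint arm with a two-finger parallel gripper is mounted at the origin on a cart in front of the work surface, level with it; the furniture and walls round the work are solid. World frame = base frame: x ahead of the robot, y to its left, z up, the work surface at z = 0. Lengths are in m, angles in rad, forces in N, time in s.
With the tool pointing down it reaches from about 0.425 to 0.95 m from the base axis. Payload 3.5 kg.
Tool frame: the origin (TCP) lies at the very end of the fingers, on their centre line; the grasp point (between the pads) lies 19 mm behind it; z points along the fingers, y is the direction in which the jaws open and shut (so a half turn about z gives the same grasp; the last joint's range is limited). The gripper opens to 85 mm and grips with 20 to 120 N. Pads are 22 mm wide; open, the fingers measure 114 mm over their backs; the gripper's body (76 mm by 85 mm) begins 54 mm behind the grasp point. The pads swing forward as they close: fully open they stand 13 mm farther back than shut.
Start: joints at [1.193, 0.286, 1.577, -0, 1.279, -0.15], TCP at [0.152, 0.658, 0.231] pointing down, gripper open.
Joint ranges: [-2.77, 2.77], [-0.9, 2.22], [0.21, 2.48], [-1.53, 4.67], [0.24, 2.81], [-2.84, 2.84]. Speed limits (rad/s): [2.79, 2.79, 3.14, 3.14, 3.14, 3.14].

### API

Orientations are given as a unit quaternion [x, y, z, w].
In Python, from plant import ctrl, eyes, ticket gives the robot as it stands.
- The arm moves only by the tool send_rows, never from a script. Its arguments are lists of equal length, an entry for each row: "translation": the shift along the tool's x, y, z in units of 30 mm (1.0 is 30 mm), a list of three; "rotation": the turn, a rotation vector about the tool's x, y, z in units of 5 degrees (1.0 is 5 degrees), a list of three; "grip": the finger opening in mm, from 0 to 85.4. A call has 1 to 5 rows; each row shifts and turns the commanded pose from where the row before left it, along the tool's axes as they then stand; what a row does not reach is not made up. A row lasts 1/8 s, in which the tool goes at most 62.5 mm and 10.7 degrees, less where a joint would pass 70% of its speed; a pose out of reach is approached as far as the arm can. A call is refused whole if a number of a shift passes 1 or a number of a turn 1, either way. A call with a gripper value outside its range is refused whole. The fingers move at their own pace and stop on an object; "squeeze" is the grip in N (left out, the last holds). Time passes only in rows, so rows that do not move let the fingers close. It gives the time, the measured TCP pose, the force and the opening at its end, in the units of the state.
- ctrl.get_state(): the state, without advancing time (a new reading comes with each control period).
- eyes.read_camera(name): name is "scene" or "top" or "wrist"; returns a dict with "image" (384x512x3 uint8, blue, green, red), "mtx" (3x3 intrinsics, pixels), "dist_coeffs" ([k1, k2, p1, p2, k3] as OpenCV has them; the pictures are not rectified), "xyz" and "orientation" of the camera in the world; the wrist camera has in their place "hand_eye" (4x4, takes a point from camera to tool coordinates, whose origin is the TCP and whose axes are the flange's). Camera axes: x right, y down, z forward; pixel columns grow to the right and rows downward; lengths in m; the calibration is good to about 2 mm. A picture is of the moment at which its call begins: read the wrist's pose just before it. There is no depth.
- ticket.sign_off(): hands the job in, once; it reports no verdict.
The state is a dict: "time": time; "qpos": joint angles; "dq": joint speeds; "joint_efforts": joint torques, N m; "eef_pos": TCP position; "tcp_rot": TCP orientation; "contact_force": force on the tool from outside, world axes, zero at the start; "wrist_torque": the same for the moment, N m; "opening": opening from 0.0 (shut) to 1.0 (fully open).
Only numpy, scipy, OpenCV 4.12 (cv2) and the standard library are available. Lean on these libraries where they do the work, as an engineer would, in place of code of your own. Each camera call takes 0.05 s, during which the arm holds its last target. There are 200 camera calls.

### The job

Lay the grey roller cover in the two white forks on the sloping face of the blue bench holder, between the two black pads, and let go of it. Then pinch the holder's two orange handles together until they resist, give and snap over so that they stay shut by themselves with the roller cover clamped end to end; ease off once they snap rather than wringing them hard against their stop (never more than about 40 N), and let go. Leave the white roller cover and the green tape roll where they are.

Things in the scene. Friction and masses are not known exactly. Their poses are not given: they have to be found in the camera images.
- holder: Blue fixed bench holder, 390 mm long (its y), 150 deep (its x). Origin: middle of its underside, on the table; z up; x points to its high rear. Its face, 130 mm deep, rises 30 degrees towards +x, its middle 52 mm above the origin. In this frame uphill is (cos30,0,sin30), the face's outward normal (-sin30,0,cos30). Fingers must come square to the face: 30 degrees off vertical.
- bed (a point): Where the grey roller's middle lies once in the forks: 34 mm off the face, holder y -86.5 mm. x uphill, y along the holder (the roller's length), z out of the face. Two white forks, 14 mm thick, stand 37 mm either side along y; the 60 mm between is free for fingers. Each: floor and downhill wall 20 mm from this point, wall flaring to 15 mm above it, low sloping lip uphill.
- upper_grip (a point): Squeeze place on the uphill orange handle: on its centre line, 85 mm from its pivot, 34 mm off the face. Handle: round bar pointing to holder +y, 14 mm thick over the 75 mm long grip, ends 130 mm from the pivot. Axes not meaningful. Pivots at holder y 45 mm, 10 mm up- and downhill of the face's middle line; hinge axes square to the face.
- lower_grip (a point): The same on the downhill orange handle. Open, the two bars measure 64 mm over their outsides here, along the slope (50 between centre lines); shut 34 mm (20). A dark housing 64 mm wide, 51 mm high off the face, covers the pivots from holder y -5 to +53 mm.
- upper_handle (a joint): Uphill handle's angle, rad: 0 open, 0.18 shut on its stop; the other is geared to it and mirrors it. A spring opens them. With a roller in the bed the squeeze at the grip places rises to some 7 to 16 N around half travel; over centre (0.144) they pull themselves to the stop and stay. With nothing between the pads they spring open.
- lower_handle: The downhill orange handle; origin at its pivot.
- plunger: Black round pad, 34 mm across, on a rod out of the housing's -y side; origin at the centre of its face, which looks to holder -y, 56.5 mm from the bed point with the handles open. Closing the handles drives it up to 20 mm towards -y.
- tail_pad: Black round pad, 34 mm across, on the dark tailstock at the holder's -y end; origin at the centre of its face, which looks to holder +y, 54.5 to 58.5 mm from the bed point, so the roller has 9 to 13 mm of play between the pads. Yields on a 3 N/mm spring, up to 19 mm.
- grey_roller: Grey paint roller cover (sleeve), 102 mm long, 40 mm diameter, about 0.06 kg, solid, lying on the table left or right of the holder at the start. x runs along its length, origin near its surface.
- grey_roller_mid (a point): Centre of the grey roller cover, on its axis.
- white_roller: White roller cover, 102 mm long, 43 mm diameter, lying on the other side; bystander. x along its length, origin at its underside.
- green_tape: Roll of green tape lying flat in front of the holder, 95 mm across, 18 mm high, origin at its underside; bystander.
Not all that is in view belongs to the job. Leave any pink or purple look-alike of the grey_roller alone.

How it is judged:
By the outcome, as a careful person would: the job done as asked, in the order asked, and still so for the second after the job is handed in, with the robot touching nothing.
It also fails if it takes over 51 s, if anything falls off the work surface, if the arm or the gripper's body presses on something with over 40 N, if the wrist force passes 120 N, or if a joint passes its speed limit or range.

## Working session

There is one attempt and no reset: what is moved stays moved. The work goes in short steps, Python scripts to look and compute and a tool call to move; the robot and the scene stay as the last step left them, time stands still between calls to the robot, and variables do not carry over. Pictures are saved under pics/ and viewed, about 8 in all and at most 12, crops included, and the job is handed in when it is done.

Besides the shell and the picture viewer there is one more tool, called after "Emit:" as name(argument=value, ...), one argument or row to a line, values as JSON. send_rows: Moves the arm, as the interface text tells. Its arguments: {"type":"object","properties":{"translation":{"type":"array"},"rotation":{"type":"array"},"grip":{"type":"array"},"squeeze":{"type":"number"}},"required":["translation","rotation","grip"]}

```bash
mkdir -p pics; ls; python3 - <<'E'
from plant import ctrl,eyes
import cv2,numpy as np
s=ctrl.get_state();print(s['time'],s['eef_pos'],s['tcp_rot'],s['opening'])
for n in("scene","top"):
    c=eyes.read_camera(n);cv2.imwrite(f'pics/{n}0.png',c['image']);np.savez(f'{n}0.npz',**c)
    print(n,c['mtx'],c['dist_coeffs'],c['xyz'],c['orientation'])
a=[cv2.imread(f'pics/{n}0.png') for n in("scene","top")]
cv2.imwrite('pics/both0.png',cv2.resize(np.vstack(a),None,fx=.78,fy=.78))
E
```

```text
pics
0.0 [0.15215396 0.65693603 0.22990216] [ 1.13638319e-01  9.93521443e-01 -1.17150485e-03 -3.20174357e-04] 1.0051657829017684
scene [[420.80048904   0.         264.63461773]
 [  0.         420.80048904 182.92996002]
 [  0.           0.           1.        ]] [-0.06640139  0.          0.          0.          0.        ] [-0.0313247  -1.04689703  0.69172014] [ 0.82843635 -0.21066595  0.11242922 -0.50662881]
top [[430.34426036   0.         251.87229004]
 [  0.         430.34426036 182.58113083]
 [  0.           0.           1.        ]] [-0.05361876  0.          0.          0.          0.        ] [0.38774402 0.00547442 1.19503285] [-0.70455505  0.70701075 -0.04796716  0.03790961]
```

View pics/top0.png

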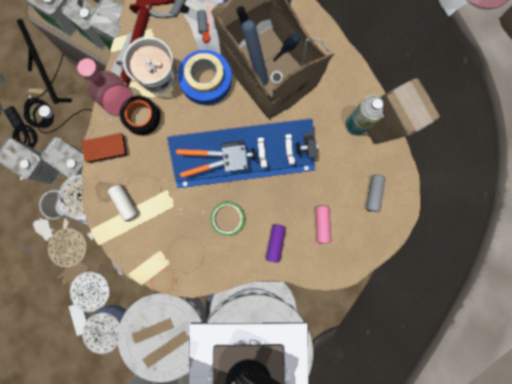

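View pics/scene0.png

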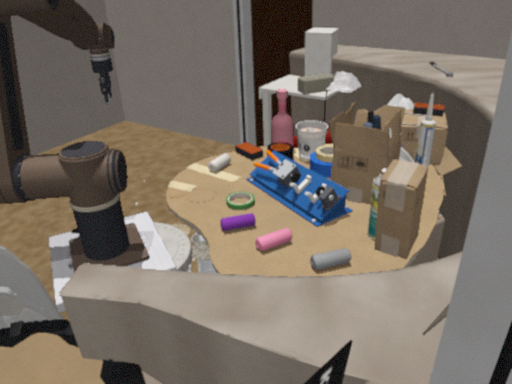

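The top view shows the holder at about (245,153), with its handles to the left (+y) and forks at (262,152) and (290,150). Four things could be the roller. The one at (376,193) is grey and to the holder's right, so it fits. Pink (323,224) and purple (275,243) are look-alikes, and white (122,203) is the bystander. The scene view shows the grey one at (330,260), which agrees.

```bash
cat > h.py <<'E'
import cv2,numpy as np
from scipy.spatial.transform import Rotation as R
def cam(n):
    return dict(np.load(n))
def rays(c,px):
    p=cv2.undistortPoints(np.float64(px).reshape(-1,1,2),c['mtx'],c['dist_coeffs']).reshape(-1,2)
    d=np.c_[p,np.ones(len(p))]@(R.from_quat(c['orientation']).as_matrix() if 'orientation' in c else c['R']).T
    return c['xyz'],d/np.linalg.norm(d,axis=1)[:,None]
def plane(c,px,z):
    o,d=rays(c,px); z=np.broadcast_to(z,len(d)); return o+d*((z-o[2])/d[:,2])[:,None]
def cross(c1,p1,c2,p2):
    o1,d1=rays(c1,[p1]);o2,d2=rays(c2,[p2]);d1=d1[0];d2=d2[0]
    t=np.linalg.lstsq(np.c_[d1,-d2],o2-o1,rcond=None)[0]
    a=o1+t[0]*d1;b=o2+t[1]*d2;return (a+b)/2,np.linalg.norm(a-b)
E
python3 - <<'E'
from h import *
t=cam('top0.npz');s=cam('scene0.npz')
def blob(m,x,y):
    n,l,st,ce=cv2.connectedComponentsWithStats(m.astype(np.uint8)); k=l[y,x]; 
    return (l==k).astype(np.uint8),ce[k],st[k]
res={}
for n,c,(x,y) in(('t',t,(376,193)),('s',s,(330,260))):
    im=c['image'].astype(int);hsv=cv2.cvtColor(c['image'],cv2.COLOR_BGR2HSV)
    m=(hsv[...,1]<90)&(hsv[...,2]<150); 
    b,ce,st=blob(m,x,y);q=cv2.findContours(b,0,1)[0][0];r=cv2.minAreaRect(q);res[n]=r
    print(n,hsv[y,x],ce,st,r)
    if n=='t':
        bp=cv2.boxPoints(r);w=plane(c,bp,.02);print('roller box',w.round(3),plane(c,[r[0]],.02), [np.linalg.norm(w[i]-w[i-1]).round(4) for i in range(4)])
print(cross(t,res['t'][0],s,res['s'][0]))
hsv=cv2.cvtColor(t['image'],cv2.COLOR_BGR2HSV)
m=((hsv[...,0]>100)&(hsv[...,0]<122)&(hsv[...,1]>150)).astype(np.uint8)
m[:110]=0;m=cv2.morphologyEx(m,cv2.MORPH_CLOSE,np.ones((25,25)))
b,ce,st=blob(m,245,175);q=cv2.findContours(b,0,1)[0][0]
bp=cv2.boxPoints(cv2.minAreaRect(q)); ap=cv2.approxPolyDP(cv2.convexHull(q),5,True).reshape(-1,2)
print(bp,ap,sep='\n')
z=np.where(ap[:,1]>155,.0195,.0845);w=plane(t,ap,z);print(w.round(4))
u=cv2.resize(t['image'][105:270,90:420],None,fx=2.4,fy=2.4,interpolation=3);cv2.imwrite('pics/c1.png',u)
E
```

```text
t [103  15 157] [227.75890331 195.14026803] [    0     0   512   384 99317] ((51.0, 381.0), (0.0, 0.0), 0.0)
roller box [[0.003 0.523 0.02 ]
 [0.003 0.523 0.02 ]
 [0.003 0.523 0.02 ]
 [0.003 0.523 0.02 ]] [[0.00318296 0.52279565 0.02      ]] [np.float64(0.0), np.float64(0.0), np.float64(0.0), np.float64(0.0)]
s [120   4 135] [330.31862745 261.57107843] [310 253  41  19 408] ((330.26324462890625, 262.0798034667969), (16.481861114501953, 40.43206787109375), 86.3086166381836)
(array([ 0.31959167, -0.00639209,  0.22218498]), np.float64(0.8898302455412598))
[[168.43231 136.06532]
 [310.62122 119.70732]
 [316.45    170.37303]
 [174.26111 186.73103]]
[[311 123]
 [312 169]
 [178 185]
 [169 136]]
[[ 0.6823 -0.1684  0.0845]
 [ 0.5688 -0.1784  0.0195]
 [ 0.5251  0.1915  0.0195]
 [ 0.6476  0.2072  0.0845]]
```

View pics/c1.png

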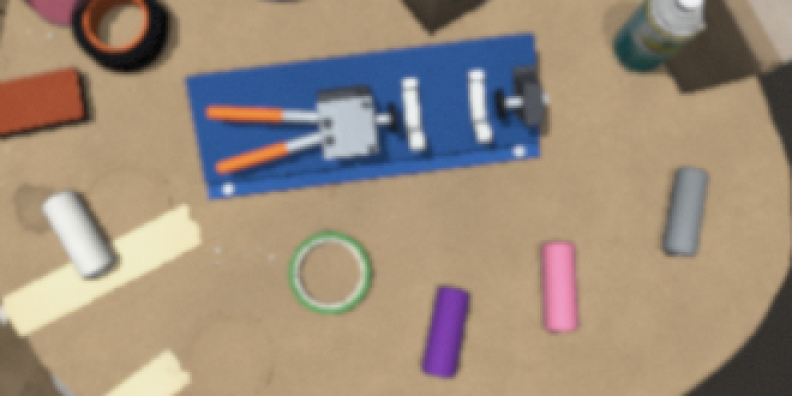

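The crop confirms the grey roller at crop (686,211), with pink and purple as separate look-alikes. Next I'll fix the roller mask and the holder estimate.

```bash
python3 - <<'E'
from h import *
from plant import eyes
t=cam('top0.npz');s=cam('scene0.npz')
hsv=cv2.cvtColor(t['image'],cv2.COLOR_BGR2HSV)
roi=np.zeros(hsv.shape[:2],bool);roi[165:220,355:395]=1
m=(roi&(hsv[...,1]<60)).astype(np.uint8)
q=max(cv2.findContours(m,0,1)[0],key=cv2.contourArea);r=cv2.minAreaRect(q);w=plane(t,cv2.boxPoints(r),.02)
print(r,plane(t,[r[0]],.02),[np.linalg.norm(w[i]-w[i-1]).round(4) for i in range(4)])
ax=w[1]-w[0] if np.linalg.norm(w[1]-w[0])>.07 else w[2]-w[1];print('axis ang',np.degrees(np.arctan2(ax[1],ax[0])))
print('cross',cross(t,r[0],s,(330.3,261)))
f=lambda a:np.array(a)/2.4+[90,105]
rear=plane(t,f([(188,77),(534,35)]),.0845);fr=plane(t,f([(210,198),(540,157)]),.005);
d=rear[0]-rear[1];print(rear,fr,np.linalg.norm(d),np.linalg.norm(fr[0]-fr[1]),'yaw',np.degrees(np.arctan2(-d[0],d[1])))
d=fr[0]-fr[1];print('yaw',np.degrees(np.arctan2(-d[0],d[1])))
c=eyes.read_camera('wrist');print(c['hand_eye'].round(4),c['mtx'],c['dist_coeffs'])
E
```

```text
((375.2837829589844, 192.70269775390625), (15.128369331359863, 37.79492950439453), 8.972626686096191) [[ 0.50212003 -0.35292828  0.02      ]] [np.float64(0.0419), np.float64(0.1057), np.float64(0.0424), np.float64(0.1058)]
axis ang -11.076343197501535
cross (array([ 0.50147502, -0.35399527,  0.01419916]), np.float64(0.0027251438476068417))
[[ 0.64464655  0.2088729   0.0845    ]
 [ 0.6916656  -0.17258594  0.0845    ]] [[ 0.51982397  0.19503157  0.005     ]
 [ 0.56696772 -0.18903837  0.005     ]] 0.38434572948322254 0.3869525192485926 yaw 7.0268974476063795
yaw 6.997926371638036
[[-6.000e-04 -9.616e-01 -2.745e-01  6.880e-02]
 [ 1.000e+00 -5.000e-04 -5.000e-04 -8.000e-04]
 [ 4.000e-04 -2.745e-01  9.616e-01 -1.434e-01]
 [ 0.000e+00  0.000e+00  0.000e+00  1.000e+00]] [[279.54659503   0.         258.26974165]
 [  0.         279.54659503 189.96810025]
 [  0.           0.           1.        ]] [-0.02016166  0.          0.          0.          0.        ]
```

Emit:
send_rows(
  translation=[
    [-0.92,-0.76,0],
    [-0.92,-0.76,0],
    [-0.92,-0.76,0],
    [-0.92,-0.76,0],
    [-0.92,-0.76,0],
  ],
  rotation=[
    [0,0,0],
    [0,0,0],
    [0,0,0],
    [0,0,0],
    [0,0,0],
  ],
  grip=[85,85,85,85,85],
  squeeze=20,
)

```text
time: 0.78
eef_pos: [0.2615, 0.5142, 0.2309]
tcp_rot: [0.114, 0.994, -0.0, -0.0]
contact_force: [-0.7, -0.2, 0.0]
opening: 0.991
```

Emit:
send_rows(
  translation=[
    [-0.92,-0.76,0],
    [-0.92,-0.76,0],
    [-0.92,-0.76,0],
    [-0.92,-0.76,0],
    [-0.92,-0.76,0],
  ],
  rotation=[
    [0,0,0],
    [0,0,0],
    [0,0,0],
    [0,0,0],
    [0,0,0],
  ],
  grip=[85,85,85,85,85],
)

```text
time: 1.4
eef_pos: [0.3702, 0.372, 0.231]
tcp_rot: [0.114, 0.994, -0.0, -0.0]
contact_force: [0.1, -0.4, 0.2]
opening: 0.994
```

Emit:
send_rows(
  translation=[
    [-0.92,-0.76,0],
    [-0.92,-0.76,0],
    [-0.92,-0.76,0],
    [-0.92,-0.76,0],
    [-0.92,-0.76,0],
  ],
  rotation=[
    [0,0,0],
    [0,0,0],
    [0,0,0],
    [0,0,0],
    [0,0,0],
  ],
  grip=[85,85,85,85,85],
)

```text
time: 2.02
eef_pos: [0.4789, 0.2298, 0.231]
tcp_rot: [0.114, 0.994, -0.0, -0.0]
contact_force: [-0.7, 0.4, 0.9]
opening: 0.991
```

Emit:
send_rows(
  translation=[
    [-0.92,-0.76,0],
    [-0.235,-1,0],
    [-0.235,-1,0],
    [-0.235,-1,0],
    [-0.235,-1,0],
  ],
  rotation=[
    [0,0,0],
    [0,0,0],
    [0,0,0],
    [0,0,0],
    [0,0,0],
  ],
  grip=[85,85,85,85,85],
)

```text
time: 2.65
eef_pos: [0.5003, 0.0782, 0.231]
tcp_rot: [0.114, 0.994, -0.0, -0.0]
contact_force: [-0.4, 0.0, -0.3]
opening: 0.996
```

Emit:
send_rows(
  translation=[
    [-0.235,-1,0],
    [-0.235,-1,0],
    [-0.235,-1,0],
    [-0.235,-1,0],
    [-0.235,-1,0],
  ],
  rotation=[
    [0,0,0],
    [0,0,0],
    [0,0,0],
    [0,0,0],
    [0,0,0],
  ],
  grip=[85,85,85,85,85],
)

```text
time: 3.28
eef_pos: [0.5007, -0.0758, 0.231]
tcp_rot: [0.114, 0.994, 0.0, -0.0]
contact_force: [-0.3, 0.1, 0.5]
opening: 0.994
```

Emit:
send_rows(
  translation=[
    [-0.235,-1,0],
    [-0.235,-1,0],
    [-0.235,-1,0],
    [-0.235,-1,0],
    [-0.235,-1,0],
  ],
  rotation=[
    [0,0,0],
    [0,0,0],
    [0,0,0],
    [0,0,0],
    [0,0,0],
  ],
  grip=[85,85,85,85,85],
)

```text
time: 3.9
eef_pos: [0.5012, -0.2299, 0.231]
tcp_rot: [0.114, 0.994, 0.0, -0.0]
contact_force: [0.4, -0.9, 0.5]
opening: 0.996
```

Emit:
send_rows(
  translation=[
    [-0.235,-1,0],
    [-0.235,-1,0],
    [-0.235,-1,0],
    [-0.235,-1,0],
    [0,0,0],
  ],
  rotation=[
    [0,0,0],
    [0,0,0],
    [0,0,0],
    [0,0,0],
    [0,0,0],
  ],
  grip=[85,85,85,85,85],
)

```text
time: 4.53
eef_pos: [0.5014, -0.3538, 0.2307]
tcp_rot: [0.115, 0.993, 0.0, -0.0]
contact_force: [-0.4, -0.2, 0.1]
opening: 0.997
```

```bash
cat >> h.py <<'E'
def wrist(tag):
    from plant import ctrl,eyes
    s=ctrl.get_state();c=eyes.read_camera('wrist')
    T=np.eye(4);T[:3,:3]=R.from_quat(s['tcp_rot']).as_matrix();T[:3,3]=s['eef_pos'];C=T@c['hand_eye']
    c['xyz']=C[:3,3];c['R']=C[:3,:3];np.savez(tag+'.npz',**c);cv2.imwrite(f'pics/{tag}.png',c['image']);return s,c
def ff(im,x,y,d=14):
    m=np.zeros((im.shape[0]+2,im.shape[1]+2),np.uint8);cv2.floodFill(im.copy(),m,(x,y),0,(d,)*3,(d,)*3,4|(255<<8)|cv2.FLOODFILL_MASK_ONLY|cv2.FLOODFILL_FIXED_RANGE);return (m[1:-1,1:-1]>0).astype(np.uint8)
E
python3 - <<'E'
from h import *
s,c=wrist('w1');print(s['eef_pos'],s['tcp_rot'])
o,d=rays(c,[(256,192)])
p=np.array([.502,-.353,.02])
v=(p-c['xyz'])@c['R'];px=cv2.projectPoints(v.reshape(1,3),np.zeros(3),np.zeros(3),c['mtx'],c['dist_coeffs'])[0].ravel();print(px)
hsv=cv2.cvtColor(c['image'],cv2.COLOR_BGR2HSV);print(hsv[int(px[1]),int(px[0])])
m=(hsv[...,1]<60).astype(np.uint8)
n,l,st,ce=cv2.connectedComponentsWithStats(m);k=l[int(px[1]),int(px[0])];print(st[k])
q=max(cv2.findContours((l==k).astype(np.uint8),0,1)[0],key=cv2.contourArea);r=cv2.minAreaRect(q);w=plane(c,cv2.boxPoints(r),.02)
print(r,plane(c,[r[0]],.02),w,[np.linalg.norm(w[i]-w[i-1]).round(4) for i in range(4)])
E
```

```text
[ 0.50138059 -0.35378306  0.23070785] [ 1.14874287e-01  9.93379947e-01  2.14776658e-04 -3.65408925e-04]
[259.6630308  166.31648466]
[120   4 177]
[ 242  125   33   82 2413]
((258.0, 165.5), (81.0, 32.0), 90.0) [[ 0.50047319 -0.35483829  0.02      ]] [[ 0.44645657 -0.3624555   0.02      ]
 [ 0.45551169 -0.32393066  0.02      ]
 [ 0.55893036 -0.34658328  0.02      ]
 [ 0.54912625 -0.38829835  0.02      ]] [np.float64(0.1059), np.float64(0.0396), np.float64(0.1059), np.float64(0.0429)]
```

View pics/w1.png

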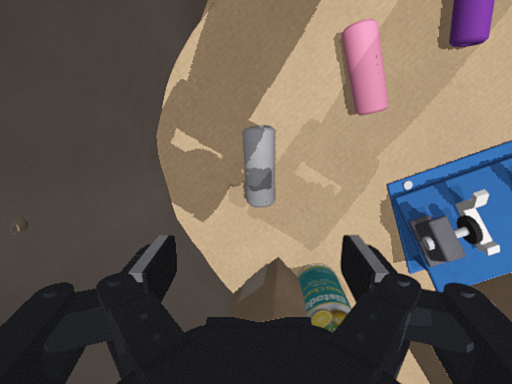

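The wrist view shows the grey roller at (258,166), lined up with the fingers. Its computed centre is (0.500,-0.355), within 2 mm of the TCP. Descending to grasp.

Emit:
send_rows(
  translation=[
    [0,0,0.94],
    [0,0,0.94],
    [0,0,0.94],
    [0,0,0.94],
    [0,0,0.94],
  ],
  rotation=[
    [0,0,0],
    [0,0,0],
    [0,0,0],
    [0,0,0],
    [0,0,0],
  ],
  grip=[85,85,85,85,85],
)

```text
time: 5.2
eef_pos: [0.502, -0.3507, 0.0895]
tcp_rot: [0.113, 0.994, 0.0, -0.0]
contact_force: [-0.4, 0.7, -0.1]
opening: 0.995
```

Emit:
send_rows(
  translation=[
    [0,0,0.94],
    [0,0,0.94],
    [0,0,0.9],
    [0,0,0],
    [0,0,0],
  ],
  rotation=[
    [0,0,0],
    [0,0,0],
    [0,0,0],
    [0,0,0],
    [0,0,0],
  ],
  grip=[85,85,85,60,45],
)

```text
time: 5.82
eef_pos: [0.5025, -0.3521, 0.008]
tcp_rot: [0.113, 0.994, -0.0, 0.001]
contact_force: [1.2, -0.3, -0.1]
opening: 0.598
```

Emit:
send_rows(
  translation=[
    [0,0,0],
    [0,0,0],
    [0,0,0],
    [0,0,0],
    [0,0,0],
  ],
  rotation=[
    [0,0,0],
    [0,0,0],
    [0,0,0],
    [0,0,0],
    [0,0,0],
  ],
  grip=[35,30,30,30,30],
  squeeze=25,
)

```text
time: 6.45
eef_pos: [0.503, -0.353, 0.0089]
tcp_rot: [0.114, 0.994, -0.001, 0.001]
contact_force: [-0.7, 1.1, 5.2]
opening: 0.466
```

Emit:
send_rows(
  translation=[
    [0,0,-0.91],
    [0,0,-0.91],
    [0,0,-0.91],
    [0,0,-0.91],
    [0,0,-0.91],
  ],
  rotation=[
    [0,0,0],
    [0,0,1],
    [0,0,1],
    [0,0,1],
    [0,0,1],
  ],
  grip=[30,30,30,30,30],
)

```text
time: 7.08
eef_pos: [0.5015, -0.352, 0.1439]
tcp_rot: [0.286, 0.958, 0.0, -0.0]
contact_force: [-0.1, -0.9, -0.1]
opening: 0.469
```

Emit:
send_rows(
  translation=[
    [0,0,-0.91],
    [0,0,-0.91],
    [0,0,0],
    [0,0,0],
    [0,0,0],
  ],
  rotation=[
    [0,0,1],
    [0,0,1],
    [0,0,1],
    [0,0,1],
    [0,0,1],
  ],
  grip=[30,30,30,30,30],
)

```text
time: 7.7
eef_pos: [0.5015, -0.3521, 0.1977]
tcp_rot: [0.487, 0.874, -0.0, -0.0]
contact_force: [0.1, -0.7, 0.2]
opening: 0.46
```

Emit:
send_rows(
  translation=[
    [0,0,0],
    [0,0,0],
    [0,0,0],
    [0,0,0],
    [0,0,0],
  ],
  rotation=[
    [0,0,1],
    [0,0,1],
    [0,0,1],
    [0,0,1],
    [0,0,1],
  ],
  grip=[30,30,30,30,30],
)

```text
time: 8.32
eef_pos: [0.5015, -0.3521, 0.1976]
tcp_rot: [0.664, 0.748, -0.0, -0.0]
contact_force: [0.7, -0.3, -0.6]
opening: 0.467
```

Emit:
send_rows(
  translation=[
    [0.97,0.83,0],
    [0.97,0.83,0],
    [0.97,0.83,0],
    [0.97,0,0],
    [0.97,0,0],
  ],
  rotation=[
    [0,0,0],
    [0,0,0],
    [0,0,0],
    [-1,0,0],
    [-1,0,0],
  ],
  grip=[30,30,30,30,30],
)

```text
time: 8.95
eef_pos: [0.5585, -0.1976, 0.1975]
tcp_rot: [0.66, 0.746, 0.066, 0.058]
contact_force: [-0.2, 0.1, -1.0]
opening: 0.464
```

Emit:
send_rows(
  translation=[
    [0.97,0,0],
    [0.97,0,0],
    [0.97,0,0],
    [0.97,0,0],
    [0,0,0],
  ],
  rotation=[
    [-1,0,0],
    [-1,0,0],
    [-1,0,0],
    [-1,0,0],
    [0,0,0],
  ],
  grip=[30,30,30,30,30],
)

```text
time: 9.57
eef_pos: [0.5422, -0.0814, 0.1962]
tcp_rot: [0.64, 0.724, 0.193, 0.17]
contact_force: [0.4, -0.6, -0.6]
opening: 0.466
```

```bash
python3 - <<'E'
from h import *
s,c=wrist('w2');print(s['eef_pos'],R.from_quat(s['tcp_rot']).as_matrix().round(3),s['qpos'].round(2) if hasattr(s['qpos'],'round') else s['qpos'])
E
```

```text
[ 0.54224795 -0.08137301  0.19619632] [[-0.123  0.861  0.494]
 [ 0.992  0.106  0.062]
 [ 0.002  0.498 -0.867]] [-0.46 -0.21  2.22  0.43  0.73 -0.85]
```

View pics/w2.png

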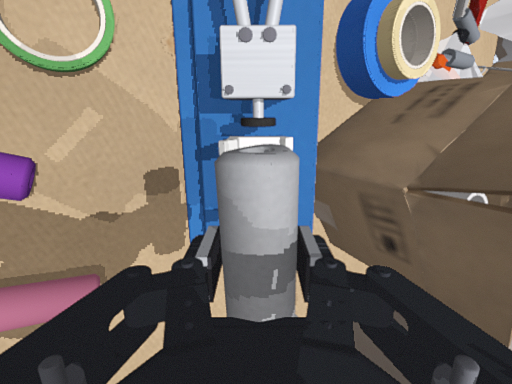

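The view is along the holder: the housing spans columns 220–298, the plunger pad is at (258,121), and the roller is held straight. I'll fit the holder's x, y and yaw from the housing's top face, using its given size, and its rear edge.

```bash
python3 - <<'E'
from h import *
from scipy.optimize import least_squares
c=cam('w2.npz');im=c['image'];g=cv2.cvtColor(im,cv2.COLOR_BGR2GRAY);hsv=cv2.cvtColor(im,cv2.COLOR_BGR2HSV)
m=((hsv[...,1]<60)&(hsv[...,2]>120)).astype(np.uint8);m[:20]=0;m[118:]=0;m[:,:205]=0;m[:,310:]=0
m=cv2.morphologyEx(m,cv2.MORPH_OPEN,np.ones((15,15)))
x,y,w,h=cv2.boundingRect(m);print('housing',x,y,w,h,cv2.minAreaRect(cv2.findNonZero(m)))
print('col232',g[10:40,232],g[85:112,232]);print('row100 R',hsv[110,300:330].tolist()[::3])
print('row110 L',g[110,175:215])
bl=((hsv[...,0]>100)&(hsv[...,0]<122)&(hsv[...,1]>130))
re=[(np.nonzero(bl[r,260:345])[0].max()+260.5,r) for r in(60,80,100,120)];print('rear',re)
k=(hsv[...,2]<50);k[:112]=0;k[130:]=0;k[:,:235]=0;k[:,285:]=0;print('pad',cv2.boundingRect(k.astype(np.uint8)))
E
```

```text
housing 220 25 76 73 ((257.5, 61.0), (72.0, 75.0), 90.0)
col232 [ 98  94  92  96  93  94  96  95  95  94  94  95  96  91  99 164 218 228
 228 227 225 223 222 223 225 227 225 223 221 222] [217 175 133 131 123 119 127 151 198 226 224 211 170  92  48  64  75  76
  72  72  73  76  73  76  73  73  71]
row100 R [[106, 169, 187], [105, 175, 186], [105, 180, 184], [106, 175, 187], [106, 174, 186], [106, 174, 180], [118, 54, 176], [17, 77, 202], [17, 73, 203], [17, 74, 203]]
row110 L [182 180 182 128  74  92 107 112 110 111 111 110 111 110 109 109 109 113
 108  68  66  66  53  61  66  73  75  74  74  75  74  73  74  75  74  70
  75  71  73  74]
rear [(np.float64(344.5), 60), (np.float64(319.5), 80), (np.float64(317.5), 100), (np.float64(317.5), 120)]
pad (241, 118, 34, 8)
```

```bash
cat >> h.py <<'E'
A=np.radians(30);U=np.array([np.cos(A),0,np.sin(A)]);N=np.array([-np.sin(A),0,np.cos(A)])
def hw(q,u,y,h):  # holder face coords -> world; q=x,y,yaw
    p=np.array([0,0,.052])+u*U+np.array([0,y,0])+h*N
    return R.from_euler('z',q[2]).as_matrix()@p+[q[0],q[1],0]
def proj(c,p):
    M=c['R'] if 'R' in c else R.from_quat(c['orientation']).as_matrix()
    return cv2.projectPoints(((p-c['xyz'])@M).reshape(1,3),np.zeros(3),np.zeros(3),c['mtx'],c['dist_coeffs'])[0].ravel()
E
python3 - <<'E'
from h import *
from scipy.optimize import least_squares
c=cam('w2.npz');t=cam('top0.npz')
H=[((-.032,.053,.051),(220,24.8)),((.032,.053,.051),(296.5,24.8)),((-.032,-.005,.051),(220,97.7)),((.032,-.005,.051),(296.5,97.7))]
E=[((.065,-.02,0),317.5),((-.065,-.02,0),194.5)]
TP=[((.065,.195,0),(168.3,137.1)),((.065,-.195,0),(312.5,119.6))]
def res(q,edges=True):
    r=[proj(c,hw(q,*a))-b for a,b in H]
    e=[np.array([proj(c,hw(q,*a))[0]-b]) for a,b in E] if edges else []
    return np.concatenate(r+e)
for ed in(True,False):
    s=least_squares(res,[.615,.012,.12],args=(ed,));print(s.x,np.degrees(s.x[2]),s.fun.round(1))
    for a,b in TP: print('top resid',proj(t,hw(s.x,*a))-b)
    print('pad',proj(c,hw(s.x,0,-.03,.034)))
    b=hw(s.x,0,-.0865,.034);tz=-(R.from_euler('z',s.x[2]).as_matrix()@N);print('bed',b,'tcp(.011)',b+.011*tz)
E
```

```text
[0.61414393 0.01207194 0.10743771] 6.15572717343485 [-0.5 -0.6  0.1  0.4  0.9 -0.4 -3.   0.5  0.5  2.2]
top resid [-1.10854214 -1.70407148]
top resid [1.19719688 0.2212116 ]
pad [257.02214499 125.88350128]
bed [ 0.60651745 -0.07575224  0.08144486] tcp(.011) [ 0.61198574 -0.07516247  0.07191858]
[0.6149768  0.01251407 0.12037827] 6.897166625530949 [-0.3 -0.1  0.3 -0.1  1.9  0.  -2.1  0.1]
top resid [-1.45620961 -1.05070715]
top resid [ 0.62408097 -0.97092422]
pad [258.16448326 125.72811887]
bed [ 0.60848741 -0.07540145  0.08144486] tcp(.011) [ 0.61394761 -0.07474097  0.07191858]
```

Emit:
send_rows(
  translation=[
    [-0.1,0,0.8],
    [0,0,0.8],
    [0,0,0.8],
    [0,0,0.8],
    [0,0,0],
  ],
  rotation=[
    [0,0,0],
    [0,0,0],
    [0,0,0],
    [0,0,0],
    [0,0,0],
  ],
  grip=[30,30,30,30,30],
)

```text
time: 10.25
eef_pos: [0.5924, -0.081, 0.1132]
tcp_rot: [0.641, 0.723, 0.193, 0.17]
contact_force: [0.1, -0.5, -0.0]
opening: 0.47
```

```bash
python3 - <<'E'
from h import *
s,c=wrist('w3');q=[.6148,.0123,np.radians(6.9)]
M=R.from_quat(s['tcp_rot']).as_matrix();Hq=R.from_euler('z',q[2]).as_matrix()
print('tool in holder face axes (u,y,n rows)',(np.array([U,[0,1,0],N])@Hq.T@M).round(3))
b=hw(q,0,-.0865,.034);print(s['eef_pos'],'tool delta to bed',(b-s['eef_pos'])@M)
for d in((.051,-.031),(.051,-.011),(.051,.009)): print(d,proj(c,s['eef_pos']+M@[d[0],0,d[1]]))
print('pad face',[proj(c,hw(q,0,-.03,h)) for h in(.017,.034,.051)],'fork +y',[proj(c,hw(q,u,-.0865+.037,h)) for u,h in((-.02,.049),(0,.014))])
cv2.imwrite('pics/w3c.png',cv2.resize(c['image'][0:330,130:390],None,fx=1.8,fy=1.8))
E
```

```text
tool in holder face axes (u,y,n rows) [[ 0.     1.    -0.003]
 [ 1.    -0.     0.002]
 [ 0.002 -0.003 -1.   ]]
[ 0.59238151 -0.08098086  0.11316479] tool delta to bed [ 0.00335473 -0.00148212  0.03571219]
(0.051, -0.031) [256.54990317 155.33915235]
(0.051, -0.011) [256.78251379 148.75173128]
(0.051, 0.009) [256.95588154 143.8432604 ]
pad face [array([255.09793579, 123.42906108]), array([254.71960609, 124.62084432]), array([254.26294886, 126.05945166])] fork +y [array([220.67265341, 159.61294977]), array([255.25089004, 151.32093095])]
```

View pics/w3c.png

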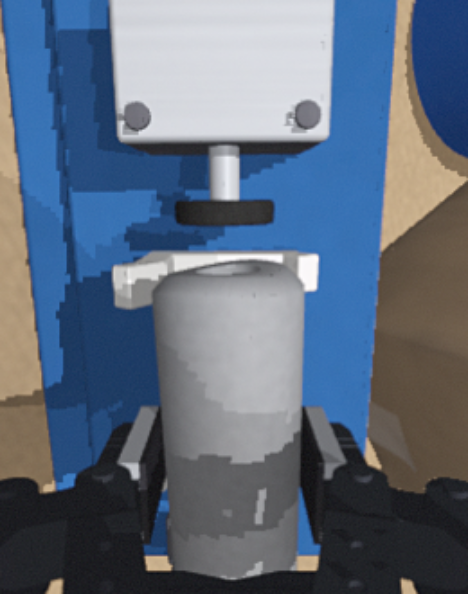

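The crop shows the pad face at full-image row 124 and column 255, as predicted. The roller end sits just above the +y fork and is centred between the fingers. Next I move down almost to the fork floor with small corrections.

Emit:
send_rows(
  translation=[
    [0.08,-0.04,0.4],
    [0,0,0.4],
    [0,0,0.4],
    [0,0,0.25],
    [0,0,0],
  ],
  rotation=[
    [0,0,0],
    [0,0,0],
    [0,0,0],
    [0,0,0],
    [0,0,0],
  ],
  grip=[30,30,30,30,30],
)

```text
time: 10.92
eef_pos: [0.6125, -0.0753, 0.0757]
tcp_rot: [0.64, 0.723, 0.194, 0.171]
contact_force: [-0.5, -0.3, -1.0]
opening: 0.461
```

```bash
python3 - <<'E'
from h import *
s,c=wrist('w4');q=[.6148,.0123,np.radians(6.9)]
M=R.from_quat(s['tcp_rot']).as_matrix()
b=hw(q,0,-.0865,.034);print(s['eef_pos'],s['contact_force'],'tool delta to bed',(b-s['eef_pos'])@M)
for d in((.051,-.031),(.051,-.011),(.051,.009)): print(d,proj(c,s['eef_pos']+M@[d[0],0,d[1]]))
print('pad face',[proj(c,hw(q,0,-.03,h)) for h in(.017,.034,.051)])
cv2.imwrite('pics/w4c.png',cv2.resize(c['image'][40:330,130:390],None,fx=2,fy=2))
E
```

```text
[ 0.61245319 -0.07529115  0.07571207] [-0.52032205 -0.33962131 -0.99345905] tool delta to bed [ 0.00018335 -0.00073401 -0.00703726]
(0.051, -0.031) [256.54925889 155.33784491]
(0.051, -0.011) [256.78199629 148.75048774]
(0.051, 0.009) [256.95545781 143.84208468]
pad face [array([255.68115382, 133.05094207]), array([255.33617299, 135.79128086]), array([254.89535557, 139.29334069])]
```

View pics/w4c.png

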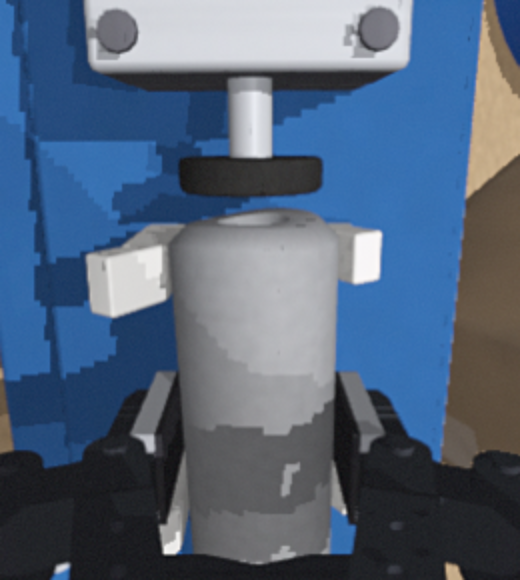

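The roller end is about 6–7 mm from the plunger pad (5.5 mm is nominal) and sits between the fork walls. Another 4 mm down, then release.

Emit:
send_rows(
  translation=[
    [0.03,-0.03,0.06],
    [0,0,0.06],
    [0,0,0],
  ],
  rotation=[
    [0,0,0],
    [0,0,0],
    [0,0,0],
  ],
  grip=[30,30,30],
)

```text
time: 11.35
eef_pos: [0.6135, -0.0745, 0.0731]
tcp_rot: [0.64, 0.723, 0.194, 0.172]
contact_force: [-0.0, 1.0, -1.0]
opening: 0.466
```

Emit:
send_rows(
  translation=[
    [0,0,0.05],
    [0,0,0.03],
    [0,0,0],
  ],
  rotation=[
    [0,0,0],
    [0,0,0],
    [0,0,0],
  ],
  grip=[30,30,30],
)

```text
time: 11.72
eef_pos: [0.6145, -0.0745, 0.072]
tcp_rot: [0.64, 0.724, 0.194, 0.171]
contact_force: [-10.8, -1.1, 9.3]
opening: 0.464
```

The roller is seated: about 13 N along the face normal. Releasing and backing off.

Emit:
send_rows(
  translation=[
    [0,0,-0.04],
    [0,0,0],
    [0,0,0],
    [0,0,0],
    [0,0,0],
  ],
  rotation=[
    [0,0,0],
    [0,0,0],
    [0,0,0],
    [0,0,0],
    [0,0,0],
  ],
  grip=[45,55,70,85,85],
)

```text
time: 12.35
eef_pos: [0.6141, -0.0744, 0.0719]
tcp_rot: [0.64, 0.723, 0.194, 0.171]
contact_force: [-0.4, 0.4, -0.2]
opening: 0.995
```

Emit:
send_rows(
  translation=[
    [0,0,-0.5],
    [0,0,-0.9],
    [0,0,-0.9],
    [0,0,-0.9],
    [0,0,0],
  ],
  rotation=[
    [0,0,0],
    [0,0,0],
    [0,0,0],
    [0,0,0],
    [0,0,0],
  ],
  grip=[85,85,85,85,85],
)

```text
time: 12.98
eef_pos: [0.5673, -0.0809, 0.1575]
tcp_rot: [0.64, 0.723, 0.194, 0.174]
contact_force: [0.1, -0.2, -0.1]
opening: 0.994
```

```bash
python3 - <<'E'
from h import *
s,c=wrist('w5');q=[.6148,.0123,np.radians(6.9)]
M=R.from_quat(s['tcp_rot']).as_matrix()
print(s['eef_pos'])
for y in(-.0355,-.1375): print(y,proj(c,hw(q,0,y,.034)),proj(c,hw(q,0,y,.054)))
print('pad',proj(c,hw(q,0,-.03,.034)))
P=[hw(q,0,.13,.034),hw(q,0,.13,.015)]
print('grip TCP target',P[1],'tool delta',(P[1]-s['eef_pos'])@M)
cv2.imwrite('pics/w5c.png',c['image'])
E
```

```text
[ 0.56734048 -0.08086672  0.15747795]
-0.0355 [254.22777903 132.14923406] [253.97221299 134.25153257]
-0.1375 [254.53307746 246.56029232] [254.33498391 257.77181852]
pad [254.21002151 125.17483517]
grip TCP target [0.59173653 0.14045743 0.06499038] tool delta [ 0.21700967 -0.00234111  0.10504674]
```

View pics/w5c.png

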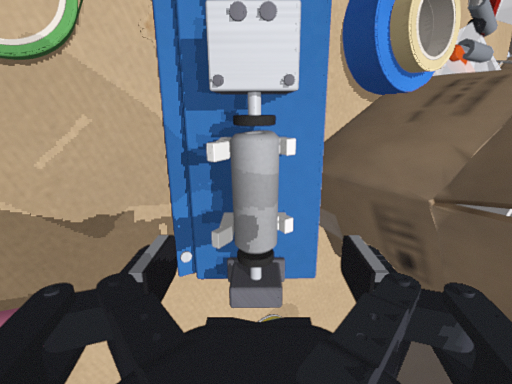

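The picture shows the roller lying in both forks, between pads at (254,120) and (254,262), on the pad axis. Now over to the handles.

Emit:
send_rows(
  translation=[
    [0.9,0,0],
    [0.9,0,0],
    [0.9,0,0],
    [0.9,0,0],
    [0.9,0,0],
  ],
  rotation=[
    [0,0,0],
    [0,0,0],
    [0,0,0],
    [0,0,0],
    [0,0,0],
  ],
  grip=[85,85,85,85,85],
)

```text
time: 13.65
eef_pos: [0.5496, 0.0549, 0.1533]
tcp_rot: [0.641, 0.723, 0.193, 0.17]
contact_force: [0.7, -0.3, -0.0]
opening: 0.994
```

Emit:
send_rows(
  translation=[
    [0.9,0,0],
    [0.9,0,0],
    [0.9,0,0],
    [0,0,0.8],
    [0,0,0],
  ],
  rotation=[
    [0,0,0],
    [0,0,0],
    [0,0,0],
    [0,0,0],
    [0,0,0],
  ],
  grip=[85,85,85,85,85],
)

```text
time: 14.28
eef_pos: [0.5508, 0.1362, 0.1309]
tcp_rot: [0.641, 0.724, 0.192, 0.169]
contact_force: [-0.3, -0.2, 0.1]
opening: 0.994
```

```bash
python3 - <<'E'
from h import *
s,c=wrist('w6');q=[.6148,.0123,np.radians(6.9)]
M=R.from_quat(s['tcp_rot']).as_matrix();print(s['eef_pos'],s['opening'])
hsv=cv2.cvtColor(c['image'],cv2.COLOR_BGR2HSV);o=((hsv[...,0]<15)&(hsv[...,1]>160)&(hsv[...,2]>120)).astype(np.uint8);o[:,:150]=0;o[:,360:]=0
n,l,st,ce=cv2.connectedComponentsWithStats(o)
big=[i for i in range(1,n) if st[i,4]>150];print(st[big],ce[big])
pn=hw(q,0,0,.034);nn=R.from_euler('z',q[2]).as_matrix()@N
def onface(px):
    oo,d=rays(c,px);P=oo+d*((pn-oo)@nn/(d@nn))[:,None]
    L=(P-hw(q,0,0,.034))@R.from_euler('z',q[2]).as_matrix();return np.c_[L@U,L[:,1]]
for i in big:
    ys,xs=np.nonzero(l==i)
    for r in np.unique(ys)[::12]: 
        xx=xs[ys==r];print(i,r,xx.min(),xx.max(),(onface([(xx.min(),r),(xx.max()+1,r)])*1000).round(1).tolist())
P=hw(q,0,.13,.015);print('tool delta',(P-s['eef_pos'])@M)
E
```

```text
[0.55077568 0.13615952 0.1308731 ] 0.9942883573083109
[[277 149  31 103 210]] [[287.65714286 198.75238095]]
3 149 302 307 [[29.1, 172.4], [33.4, 172.4]]
3 161 295 296 [[24.4, 163.6], [25.8, 163.7]]
3 173 292 294 [[22.5, 154.7], [24.7, 154.7]]
3 185 290 290 [[21.3, 145.5], [22.0, 145.5]]
3 197 287 288 [[19.3, 136.2], [20.8, 136.2]]
3 209 285 286 [[18.1, 126.5], [19.6, 126.5]]
3 221 282 283 [[16.0, 116.7], [17.6, 116.7]]
3 233 279 280 [[13.9, 106.5], [15.5, 106.6]]
3 245 277 278 [[12.6, 96.2], [14.2, 96.2]]
tool delta [-0.00077433  0.00321557  0.07762639]
```

View pics/w6.png

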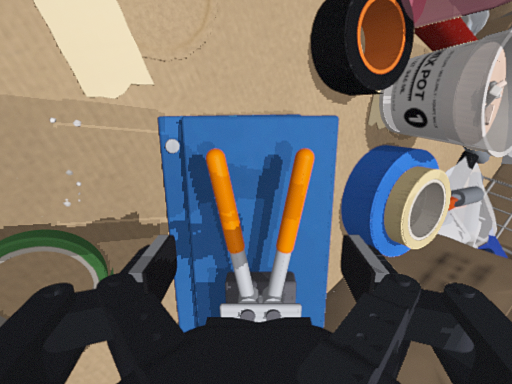

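The picture shows the handles at columns 227 and 294 at row 205. Their midpoint, 260, is about 3 mm uphill of the tool, which agrees with the pose. Descending with that correction.

Emit:
send_rows(
  translation=[
    [-0.03,0.1,0.5],
    [0,0,0.5],
    [0,0,0.6],
    [0,0,0.6],
    [0,0,0.35],
  ],
  rotation=[
    [0,0,0],
    [0,0,0],
    [0,0,0],
    [0,0,0],
    [0,0,0],
  ],
  grip=[85,85,85,85,85],
)

```text
time: 14.95
eef_pos: [0.593, 0.1393, 0.0689]
tcp_rot: [0.641, 0.723, 0.193, 0.171]
contact_force: [-1.1, 0.1, -0.0]
opening: 0.991
```

Emit:
send_rows(
  translation=[
    [0,0,0],
    [0,0,0],
    [0,0,0],
  ],
  rotation=[
    [0,0,0],
    [0,0,0],
    [0,0,0],
  ],
  grip=[75,70,66],
  squeeze=22,
)

```text
time: 15.32
eef_pos: [0.5908, 0.1396, 0.0685]
tcp_rot: [0.641, 0.724, 0.192, 0.17]
contact_force: [-3.5, -0.7, 0.2]
opening: 0.775
```

Emit:
send_rows(
  translation=[
    [0,0,0],
    [0,0,0],
    [0,0,0],
    [0,0,0],
    [0,0,0],
  ],
  rotation=[
    [0,0,0],
    [0,0,0],
    [0,0,0],
    [0,0,0],
    [0,0,0],
  ],
  grip=[62,58,54,50,48],
)

```text
time: 15.95
eef_pos: [0.5883, 0.1398, 0.0674]
tcp_rot: [0.641, 0.725, 0.19, 0.167]
contact_force: [-16.1, -2.5, 7.9]
opening: 0.57
```

The tool is being pushed about 10 N downhill and 15 N outward. I'll recentre it about 3 mm downhill and back it out a few mm.

Emit:
send_rows(
  translation=[
    [0,-0.08,-0.1],
    [0,0,-0.05],
    [0,0,0],
  ],
  rotation=[
    [0,0,0],
    [0,0,0],
    [0,0,0],
  ],
  grip=[48,48,48],
)

```text
time: 16.32
eef_pos: [0.5868, 0.1391, 0.07]
tcp_rot: [0.641, 0.723, 0.192, 0.17]
contact_force: [3.9, 1.4, -12.6]
opening: 0.563
```

The downhill push is gone. The remaining inward pull is pad friction, and it will reverse as the pads swing forward. I keep closing in small steps.

Emit:
send_rows(
  translation=[
    [0,0,0.04],
    [0,0,0],
    [0,0,0],
  ],
  rotation=[
    [0,0,0],
    [0,0,0],
    [0,0,0],
  ],
  grip=[46,44,42],
)

```text
time: 16.7
eef_pos: [0.5867, 0.1396, 0.0703]
tcp_rot: [0.641, 0.724, 0.192, 0.169]
contact_force: [-9.4, -1.4, 4.1]
opening: 0.496
```

Emit:
send_rows(
  translation=[
    [0,-0.03,-0.04],
    [0,0,-0.02],
    [0,0,0],
  ],
  rotation=[
    [0,0,0],
    [0,0,0],
    [0,0,0],
  ],
  grip=[41,39.5,38],
)

```text
time: 17.08
eef_pos: [0.5877, 0.1391, 0.0729]
tcp_rot: [0.64, 0.723, 0.194, 0.172]
contact_force: [-5.2, -0.4, 0.5]
opening: 0.445
```

Emit:
send_rows(
  translation=[
    [0,0,0],
    [0,0,0],
    [0,0,0],
  ],
  rotation=[
    [0,0,0],
    [0,0,0],
    [0,0,0],
  ],
  grip=[36.5,36,36],
)

```text
time: 17.45
eef_pos: [0.587, 0.139, 0.0723]
tcp_rot: [0.64, 0.723, 0.193, 0.171]
contact_force: [-6.8, 0.3, 0.9]
opening: 0.423
```

At 36 mm the handles are past the over-centre point (about 40 mm). I'll open, back out and check.

Emit:
send_rows(
  translation=[
    [0,0,0],
    [0,0,0],
    [0,0,0],
    [0,0,0],
    [0,0,0],
  ],
  rotation=[
    [0,0,0],
    [0,0,0],
    [0,0,0],
    [0,0,0],
    [0,0,0],
  ],
  grip=[40,48,60,85,85],
)

```text
time: 18.08
eef_pos: [0.5878, 0.139, 0.0726]
tcp_rot: [0.64, 0.723, 0.194, 0.172]
contact_force: [0.5, -0.2, 0.6]
opening: 0.991
```

Emit:
send_rows(
  translation=[
    [0,0,-0.5],
    [0,0,-0.9],
    [0,0,-0.9],
    [0,0,-0.9],
    [0,0,0],
  ],
  rotation=[
    [0,0,0],
    [0,0,0],
    [0,0,0],
    [0,0,0],
    [0,0,0],
  ],
  grip=[85,85,85,85,85],
)

```text
time: 18.7
eef_pos: [0.5408, 0.1333, 0.1579]
tcp_rot: [0.64, 0.723, 0.195, 0.173]
contact_force: [-0.2, 0.1, -1.0]
opening: 0.995
```

Emit:
send_rows(
  translation=[
    [-0.9,0,-0.3],
    [-0.9,0,-0.3],
    [-0.9,0,-0.3],
    [0,0,0],
    [0,0,0],
  ],
  rotation=[
    [0,0,0],
    [0,0,0],
    [0,0,0],
    [0,0,0],
    [0,0,0],
  ],
  grip=[85,85,85,85,85],
)

```text
time: 19.32
eef_pos: [0.536, 0.0514, 0.1777]
tcp_rot: [0.641, 0.723, 0.193, 0.171]
contact_force: [0.6, 0.7, -0.3]
opening: 0.997
```

```bash
python3 - <<'E'
from h import *
from plant import eyes
s,c=wrist('w7');t=eyes.read_camera('top');sc=eyes.read_camera('scene')
a=c['image'];b=cv2.resize(sc['image'][125:245,220:380],(512,384),interpolation=2)
cv2.imwrite('pics/w7c.png',cv2.resize(np.vstack([a,b]),None,fx=.78,fy=.78))
E
```

```text
(no output)
```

View pics/w7c.png

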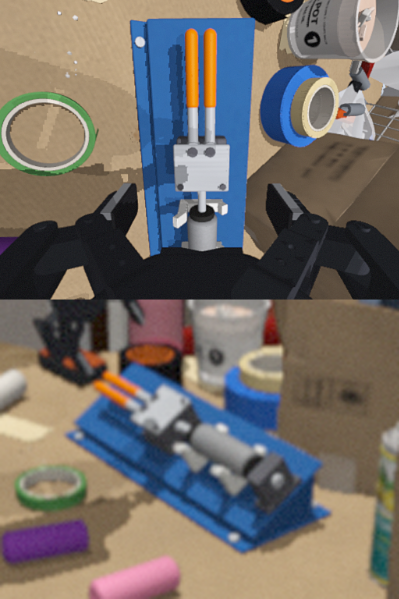

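The handles are parallel and shut, at (191,65) and (209,65) in the picture, with the gripper clear. The plunger pad presses on the roller's end at (203,218), and the scene crop shows the roller clamped between both pads. Tape and white roller are undisturbed. Handing in.

```bash
python3 -c "
from plant import ticket;print(ticket.sign_off())"
```

```text
the job is handed in; nothing more can be done
None
```

The grey roller cover is in the two forks, clamped end to end between the black pads. The orange handles are snapped shut and stay shut by themselves. I handed the job in at about 19 s on the robot clock; the hand-in reports no verdict.

- **Placing:** I picked the grey roller off the table to the right of the holder and pressed it into the forks with about 13 N. After I let go, the wrist picture showed it lying in both forks, on the pad axis.
- **Squeezing:** I closed the handles in small steps at a 22 N grip setting, down to a 36 mm opening. That is past the over-centre point, which I put at about 40 mm, and short of the 34 mm stop.
- **Final check:** With the gripper open and clear, the handles stood shut and parallel, with the plunger pad against the roller's end. The green tape was undisturbed. I never moved near the white roller, and it was only partly in view in this last picture.

**Off-centre squeeze:** Partway through, the tool was a few mm off the handles' centre. The measured force reached about 18 N until I recentred it. Pose readings disagreed with the commanded moves by 2–3 mm at times, so I corrected from the wrist pictures.

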